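# Find the hidden catch and open the medicine box

### The job

One of the four identical white tiles set flush in the front panel of the grey medicine box is a hidden catch. Feel across the tiles for the one that gives and press it fully in (it stays in), then push the brown cover by its finger recess, away from the tiles, until it is fully open. Pick nothing up, and leave the tablet tube inside and everything else on the counter where it is.

Things in the scene. Friction and masses are not known exactly. Their poses are not given: they have to be found in the camera images.
- box: Grey medicine box, fixed to the counter, 330 mm (its x) by 260 mm (its y) by 66 mm high; the origin is the centre of its underside, on the counter; +x points from the tiled panel (nearest the robot) towards the rear deck, y runs along the row of tiles, z up. The tiled front panel (70 mm deep in x, 130 mm before the origin at its middle) and the rear deck are 66 mm above the counter; between them, 10 mm lower, is the brown sliding cover.
- tile1 (a point): Centre of the top face of tile place 1 of 4 (numbered from the box's -y end to its +y end; -87 mm in the box's y). All four tiles are white, 42 mm square, with their tops level with the panel; which one is the catch differs every time.
- tile2 (a point): Centre of the top face of tile place 2 of 4 (numbered from the box's -y end to its +y end; -29 mm in the box's y). All four tiles are white, 42 mm square, with their tops level with the panel; which one is the catch differs every time.
- tile3 (a point): Centre of the top face of tile place 3 of 4 (numbered from the box's -y end to its +y end; +29 mm in the box's y). All four tiles are white, 42 mm square, with their tops level with the panel; which one is the catch differs every time.
- tile4 (a point): Centre of the top face of tile place 4 of 4 (numbered from the box's -y end to its +y end; +87 mm in the box's y). All four tiles are white, 42 mm square, with their tops level with the panel; which one is the catch differs every time.
- catch (a joint): How far the catch tile is pressed in, in m: 0 level with the panel, 0.007 fully in. It gives steadily under about 3 to 4 N straight down and stays in where it is left; the other three tiles are rigid. The hole is 44 mm square, so a fingertip must be near the tile's middle. Until it is nearly all in, the cover is locked.
- cover (a joint): How far the sliding cover is open, in m: 0 shut, 0.09 fully open at its stop. It slides along the box's +x, under the rear deck, against about 2 N of friction and stays where it is left.
- recess (a point): Middle of the mouth of the dark finger recess in the cover, level with the cover's top face (56 mm above the counter); it moves with the cover. The recess is 46 mm (box x) by 80 mm (box y) and 12 mm deep with upright walls; push its +x wall to slide the cover. With the cover shut it lies 62 mm before the box's origin in x.
- tube: Aluminium tablet tube with a white flip cap, 25 mm diameter, 100 mm long, lying along the box's y in a cradle inside the box, below the cover; its highest point is 31 mm above the counter. Origin under its middle. Leave it.
- cup: Green denture cup with a white lid, 90 mm diameter, 78 mm high, loose on the counter beside the box; origin at the centre of its underside. Leave it.
- tumbler: Stainless steel tumbler, 72 mm diameter, 100 mm high, loose beside the box; origin at the centre of its underside. Leave it.
- jar: Amber jar with a blue cap, 60 mm diameter, 75 mm high, loose beside the box; origin at the centre of its underside. Leave it.
- brush: Blue denture brush lying on the counter, 172 mm long, 20 mm high; origin on its underside near the middle, x towards the bristles. Leave it.
- tweezers: Chrome tweezers lying on the counter, 100 mm long, 5 mm high; origin on the underside at the middle, x towards the tips. Leave it.

How it is judged:
By the outcome, as a careful person would: the job done as asked, in the order asked, and still so for the second after the job is handed in, with the robot touching nothing.
It also fails if it takes over 42 s, if anything falls off the work surface, if the arm or the gripper's body presses on something with over 40 N, if the wrist force passes 120 N, or if a joint passes its speed limit or range.

### The arm

A 7-joint arm with a two-finger parallel gripper is mounted at the origin on the work surface. World frame = base frame: x ahead of the robot, y to its left, z up, the work surface at z = 0. Lengths are in m, angles in degrees, forces in N, time in s.
With the tool pointing down it reaches from about 0.375 to 0.925 m from the base axis. Payload 3.1 kg.
Tool frame: the origin (TCP) lies at the very end of the fingers, on their centre line; the grasp point (between the pads) lies 19 mm behind it (robot.grip_point_offset is the distance from the TCP to the grasp point, in m); z points along the fingers, x is the direction in which the jaws open and shut, and the axes are right-handed (so a half turn about z gives the same grasp; the last joint's range is limited). The gripper opens to 85 mm and grips with 20 to 120 N. Pads are 22 mm wide; open, the fingers measure 114 mm over their backs; the gripper's body (76 mm by 85 mm) begins 54 mm behind the grasp point. The pads swing forward as they close: fully open they stand 13 mm farther back than shut.
Start: joints at [-82.437, 21.939, 2.515, 91.553, -1.026, 66.532, -2.859], TCP at [0.148, 0.633, 0.203] pointing down, gripper open.
Joint ranges: [-149.38, 149.38], [-23.57, 123.04], [-84.95, 90], [0, 143.3], [-89.99, 269.99], [3.08, 112.72], [-163.45, 163.45]. Speed limits (degrees/s): [159.86, 159.86, 180, 180, 180, 180, 180].

### API

Orientations are given as a 3x3 rotation matrix whose columns are the frame's x, y, z axes.
In Python, from station import get_state, cams, order, robot gives the robot as it stands.
- The arm moves only by the tool step_arm, never from a script. Its argument "moves" is a list that holds one entry, the list of rows, each a list of 7 numbers: the shift along the tool's x, y, z in mm, then the turn, a rotation vector about the tool's x, y, z in degrees, then the opening, from 0 (shut) to 1 (fully open). A call has 1 to 20 rows; each row shifts and turns the commanded pose from where the row before left it, along the tool's axes as they then stand; what a row does not reach is not made up. A row lasts 1/12 s, in which the tool goes at most 41.7 mm and 7.16 degrees, less where a joint would pass 70% of its speed; a pose out of reach is approached as far as the arm can. A call with a gripper value outside its range is refused whole. The fingers move at their own pace and stop on an object; "squeeze" is the grip in N (left out, the last holds). Time passes only in rows, so rows that do not move let the fingers close. It gives the time, the measured TCP pose, the force and the opening at its end, in the units of the state.
- get_state(): the state, without advancing time (a new reading comes with each control period).
- cams.camera(name): name is "scene" or "top" or "wrist"; returns the picture (384x512x3 uint8, blue, green, red); there is no depth.
- cams.calibration(name): a dict with "K" (3x3 intrinsics, pixels), "cam_to_world" (4x4, takes a point from camera to world coordinates). Camera axes: x right, y down, z forward; pixel columns grow to the right and rows downward; lengths in m; the calibration is good to about 2 mm. A picture is of the moment at which its call begins: read the wrist's pose just before it. calibration takes no time and is no camera call; for the wrist camera it gives the pose at the moment of the call.
- order.finish_job(): hands the job in, once; it reports no verdict.
The state is a dict: "t": time; "qpos": joint angles; "joint_vel": joint speeds; "joint_torque": joint torques, N m; "position": TCP position; "orientation": TCP orientation; "ft_force": force on the tool from outside, world axes, zero at the start; "ft_torque": the same for the moment, N m; "gripper_width": finger opening in m.
Only numpy, scipy, OpenCV 4.12 (cv2) and the standard library are available. Lean on these libraries where they do the work, as an engineer would, in place of code of your own. Each camera call takes 0.05 s, during which the arm holds its last target.

## Working session

There is one attempt and no reset: what is moved stays moved. The work goes in short steps, Python scripts to look and compute and a tool call to move; the robot and the scene stay as the last step left them, time stands still between calls to the robot, and variables do not carry over. Pictures are saved under pics/ and viewed, and the job is handed in when it is done.

Besides the shell and the picture viewer there is one more tool, called after "Request:" as name([rows], argument=value, ...), one row to a line, values as JSON. step_arm: Moves the arm, as the interface text tells. Its arguments: {"type":"object","properties":{"moves":{"type":"array","items":{"type":"array","items":{"type":"array","items":{"type":"number"}}}},"squeeze":{"type":"number"}},"required":["moves"]}

```bash
mkdir -p pics; ls
python3 - <<'E'
from station import get_state, cams, order, robot
import cv2
s=get_state();print(s)
for n in("top","scene"):
    cv2.imwrite(f"pics/{n}0.png",cams.camera(n)); c=cams.calibration(n);print(n,c)
E
```

```text
pics
{'t': 0.0, 'qpos': array([-82.43905282,  21.99180969,   2.51042905,  91.65255841,
        -1.02532553,  66.53172172,  -2.85999951]), 'joint_vel': array([ 0.06981688,  0.06616798, -0.00854676,  0.13430622,  0.04393122,
        0.05527009,  0.08555237]), 'joint_torque': array([ 8.21996082e-05, -4.33464289e+01,  1.02420107e+00, -2.49508524e+01,
        1.05309044e-02,  1.14077108e-02, -4.47019147e-06]), 'position': array([0.14779815, 0.63189463, 0.20166045]), 'orientation': array([[ 2.27667163e-01,  9.73738897e-01, -4.72067473e-04],
       [ 9.73735331e-01, -2.27667608e-01, -2.63933590e-03],
       [-2.67749851e-03,  1.41221340e-04, -9.99996406e-01]]), 'ft_force': array([-0.86066447, -0.43280906, -0.22431302]), 'ft_torque': array([ 0.06189936, -0.00426598,  0.03074173]), 'gripper_width': 0.08539689692244516}
top {'K': array([[471.54270359,   0.        , 259.16995644],
       [  0.        , 471.54270359, 192.50564851],
       [  0.        ,   0.        ,   1.        ]]), 'cam_to_world': array([[ 0.00923755, -0.98405235,  0.1776391 ,  0.41647646],
       [-0.99988258, -0.01126203, -0.01039167,  0.04874841],
       [ 0.01222652, -0.17752224, -0.98404083,  1.2169323 ],
       [ 0.        ,  0.        ,  0.        ,  1.        ]])}
scene {'K': array([[486.72866949,   0.        , 257.01138361],
       [  0.        , 486.72866949, 192.18239121],
       [  0.        ,   0.        ,   1.        ]]), 'cam_to_world': array([[ 0.73474602,  0.40684631, -0.54279311,  1.35922062],
       [ 0.67810076, -0.4618702 ,  0.57171258, -0.74668975],
       [-0.01810081, -0.78813196, -0.61524009,  0.91569878],
       [ 0.        ,  0.        ,  0.        ,  1.        ]])}
```

View pics/top0.png

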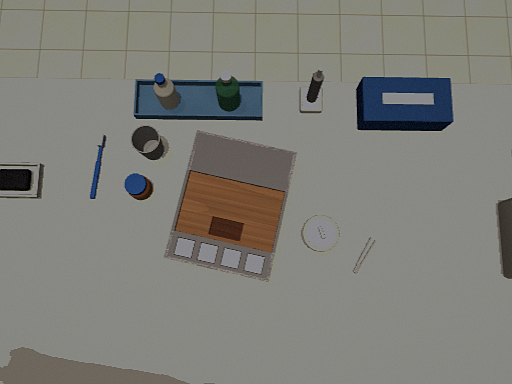

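View pics/scene0.png

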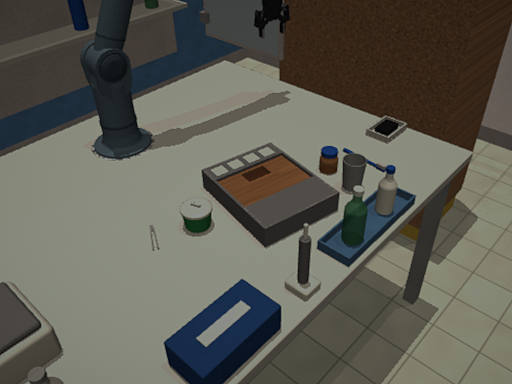

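The top view shows the tiles at about (185,248), (207,253), (231,258) and (255,264), with the recess at about (226,228). Tile 1 is the rightmost. I'll measure these precisely next.

```bash
cat > h.py <<'E'
import numpy as np,cv2
def ray(c,uv,z):
    K,T=c["K"],c["cam_to_world"]
    d=T[:3,:3]@np.linalg.solve(K,np.array([uv[0],uv[1],1.]));o=T[:3,3]
    return o+d*(z-o[2])/d[2]
E
python3 - <<'E'
from station import cams,robot
import cv2,numpy as np
from h import *
print([a for a in dir(robot) if a[0]!='_'])
loc=np.array([[-.130,y] for y in(.087,.029,-.029,-.087)])
for n,roi in(("top",(165,235,110,45)),("scene",(205,140,80,45))):
    im=cv2.imread(f"pics/{n}0.png");c=cams.calibration(n)
    x,y,w,h=roi;g=im[y:y+h,x:x+w].min(2)
    for th in(150,165,180):
        N,L,S,C=cv2.connectedComponentsWithStats((g>th).astype(np.uint8))
        r=[(S[i,4],C[i]+[x,y],ray(c,C[i]+[x,y],.066).round(4)) for i in range(1,N) if S[i,4]>60]
        print(n,th);[print(*q) for q in r]
    b=im[roi[1]-80:roi[1]+h, :]
for n,roi in(("top",(165,235,110,45)),("scene",(205,140,80,45))):
    im=cv2.imread(f"pics/{n}0.png");
    x,y,w,h=(155,120,150,165) if n=="top" else (195,140,150,100)
    cv2.imwrite(f"pics/{n}z.png",cv2.convertScaleAbs(cv2.resize(im[y:y+h,x:x+w],None,fx=3.6 if n=="top" else 5,fy=3.6 if n=="top" else 5,interpolation=cv2.INTER_CUBIC),alpha=1.5))
E
```

```text
['IKError', 'grip_point_offset']
top 150
top 165
top 180
scene 150
scene 165
scene 180
```

View pics/topz.png

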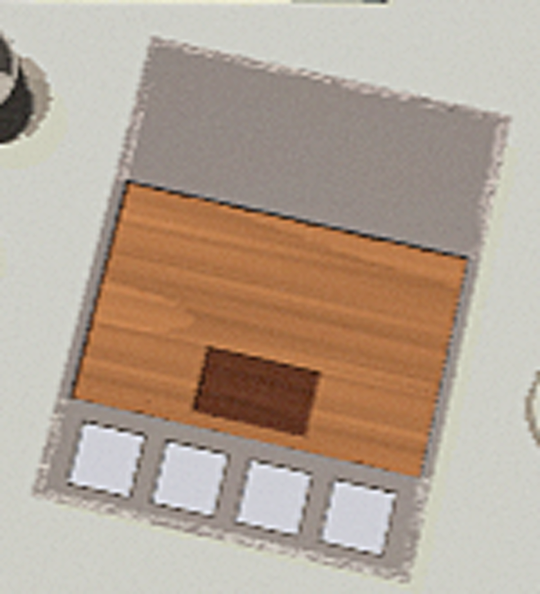

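Run:
```python
from station import cams
from h import *
for n,roi in(("top",(165,235,110,45)),("scene",(205,140,80,45))):
    im=cv2.imread(f"pics/{n}0.png");c=cams.calibration(n)
    x,y,w,h=roi;g=im[y:y+h,x:x+w,0]
    t,b=cv2.threshold(g,0,255,cv2.THRESH_OTSU);
    for th in(t,t+15):
        N,L,S,C=cv2.connectedComponentsWithStats((g>th).astype(np.uint8))
        print(n,th)
        P=[]
        for i in range(1,N):
            if S[i,4]>50: print(S[i],(C[i]+[x,y]).round(1),ray(c,C[i]+[x,y],.066).round(4))
# recess mouth from top: dark red centroid
im=cv2.imread("pics/top0.png");c=cams.calibration("top")
for p in((205,346),(322,371),(306,437),(192,411)):
    print(ray(c,(155+p[0]/3.6,120+p[1]/3.6),.056).round(4))
```

```text
top 104.0
[ 0  0  8 21 73] [167.  241.7] [0.5002 0.2593 0.066 ]
[  9   3  21  20 290] [184.1 247.2] [0.4874 0.2173 0.066 ]
[ 32   8  21  20 295] [207.3 252.5] [0.4751 0.1608 0.066 ]
[ 56  13  21  20 292] [230.7 257.9] [0.4627 0.104  0.066 ]
[ 79  19  21  20 294] [254.1 263.3] [0.4504 0.0473 0.066 ]
[102  18   8  27 116] [272.  268.1] [0.4393 0.0039 0.066 ]
[   0   21  100   24 1224] [198.9 271.5] [0.4296 0.1797 0.066 ]
top 119.0
[  9   3  21  20 285] [184.2 247.2] [0.4873 0.2172 0.066 ]
[ 33   8  20  20 285] [207.3 252.5] [0.4751 0.1607 0.066 ]
[ 56  13  20  20 285] [230.7 257.9] [0.4627 0.1041 0.066 ]
[ 80  19  20  20 286] [254.1 263.3] [0.4504 0.0473 0.066 ]
[   0   23   93   22 1060] [196.4 272.1] [0.4282 0.1855 0.066 ]
[104  22   6  23  74] [272.5 271. ] [0.4324 0.0026 0.066 ]
scene 85.0
[   0    0   80   29 1163] [233.4 148.8] [0.3991 0.1592 0.066 ]
[ 52   7  19  10 103] [265.9 151.3] [0.4877 0.2167 0.066 ]
[ 37  13  19  10 108] [250.7 157.4] [0.475  0.1597 0.066 ]
[ 21  19  18  10 109] [235.1 163.6] [0.4623 0.1031 0.066 ]
[  5  25  19  11 119] [219.1 170.1] [0.4503 0.0468 0.066 ]
scene 100.0
[   0    0   80   28 1140] [233.2 148.6] [0.3981 0.1593 0.066 ]
[53  7 17 10 92] [265.9 151.3] [0.4877 0.2168 0.066 ]
[38 13 17 10 96] [250.9 157.4] [0.4757 0.16   0.066 ]
[ 22  19  17  10 101] [235.3 163.8] [0.4633 0.103  0.066 ]
[  6  25  18  11 110] [219.3 170.3] [0.4512 0.0466 0.066 ]
[0.5653 0.1529 0.056 ]
[0.5489 0.0722 0.056 ]
[0.5036 0.0824 0.056 ]
[0.5205 0.1606 0.056 ]
```

Both cameras agree to about 1 mm. The box yaw is about -12.3° and its origin is about (0.596, 0.1045). The tiles, from 4 to 1, are at (0.487, 0.217), (0.475, 0.160), (0.463, 0.1035) and (0.450, 0.047). The recess is at about (0.535, 0.1175). The tool axes already nearly match the box: tool x is along box y and tool y along box x. I'll go above tile 4 with the jaws shut.

Request:
step_arm([
  [[0,0,0,0,0,-0.9,0],[-17,21,2,0,0,0,0],[-17,21,4,0,0,0,0],[-17,21,4,0,0,0,0],[-17,21,4,0,0,0,0],[-17,21,4,0,0,0,0],[-17,21,5,0,0,0,0],[-17,21,5,0,0,0,0],[-17,21,5,0,0,0,0],[-17,21,5,0,0,0,0],[-17,21,5,0,0,0,0],[-17,21,5,0,0,0,0],[-17,21,5,0,0,0,0],[-17,21,5,0,0,0,0],[-17,21,5,0,0,0,0],[-17,21,5,0,0,0,0],[-17,21,5,0,0,0,0],[-17,21,5,0,0,0,0],[-17,21,5,0,0,0,0],[-10,21,5,0,0,0,0]],
])

```text
t: 1.77
position: [0.4711, 0.2366, 0.1146]
orientation: [[0.214, 0.977, -0.001], [0.977, -0.214, -0.001], [-0.001, -0.001, -1.0]]
ft_force: [0.9, 0.1, 1.0]
gripper_width: 0.0002
```

Request:
step_arm([
  [[0,21,5,0,0,0,0],[0,0,3,0,0,0,0],[0,0,0,0,0,0,0]],
])

```text
t: 2.02
position: [0.4916, 0.2337, 0.1062]
orientation: [[0.215, 0.977, -0.001], [0.977, -0.215, -0.001], [-0.001, -0.001, -1.0]]
ft_force: [-0.7, 0.1, 0.1]
gripper_width: 0.0002
```

Request:
step_arm([
  [[-9,0,12,0,0,0,0],[-8,0,12,0,0,0,0],[0,0,10,0,0,0,0],[0,0,0,0,0,0,0],[0,0,0,0,0,0,0]],
])

```text
t: 2.43
position: [0.4864, 0.2193, 0.0725]
orientation: [[0.211, 0.978, -0.002], [0.978, -0.211, -0.0], [-0.001, -0.002, -1.0]]
ft_force: [0.6, -0.1, 0.1]
gripper_width: -0.0002
```

Run:
```python
from station import get_state,cams
import cv2
s=get_state();print(s['t'],s['position'],s['ft_force'])
im=cams.camera("scene");cv2.imwrite("pics/s1.png",cv2.convertScaleAbs(cv2.resize(im[90:250,180:360],None,fx=3.6,fy=3.6,interpolation=2),alpha=1.5))
```

```text
2.4333 [0.48644818 0.21927366 0.0725412 ] [ 0.60890638 -0.10675751  0.05485671]
```

View pics/s1.png

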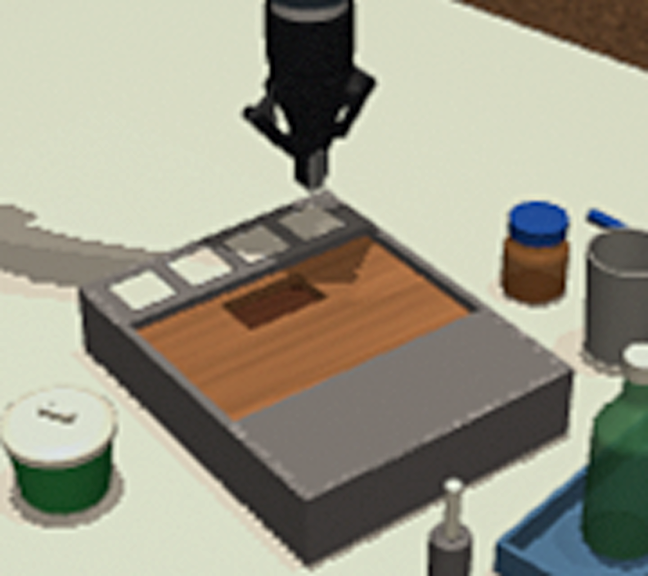

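Run:
```python
from station import get_state,cams
import cv2,numpy as np
s=get_state();p=s['position']
def proj(n,P):
    c=cams.calibration(n);q=np.linalg.inv(c["cam_to_world"])@np.append(P,1);u=c["K"]@q[:3];return u[:2]/u[2]
for n in("scene","top","wrist"): print(n,proj(n,p),[proj(n,p+[0,0,d]).round(1) for d in(.013,.02)])
print((proj("scene",p)-[180,90])*3.6)
for n,(x,y,w,h) in(("top",(155,160,150,125)),("wrist",(0,0,512,384))):
    im=cams.camera(n)[y:y+h,x:x+w];f=4 if n=="top" else 1
    cv2.imwrite(f"pics/{n}1.png",cv2.convertScaleAbs(cv2.resize(im,None,fx=f,fy=f,interpolation=2),alpha=1.5))
```

```text
scene [266.42663879 148.97701439] [array([266.4, 145.5]), array([266.4, 143.6])]
top [182.74521867 247.03111052] [array([181.9, 246.7]), array([181.5, 246.5])]
wrist [257.82972102 223.28405059] [array([257.8, 232.9]), array([257.7, 238.6])]
[311.13589965 212.31725181]
```

View pics/top1.png

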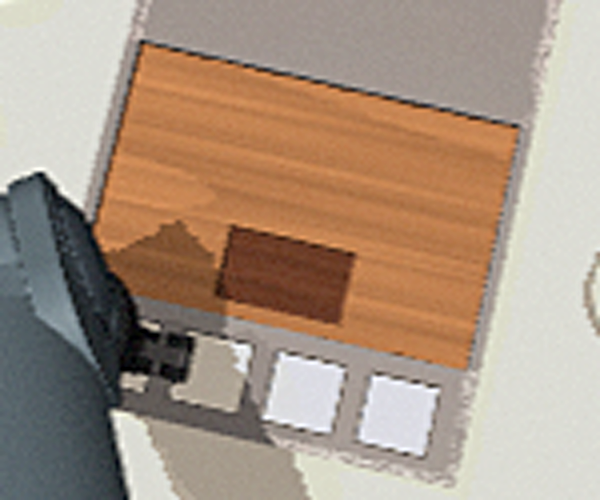

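View pics/wrist1.png

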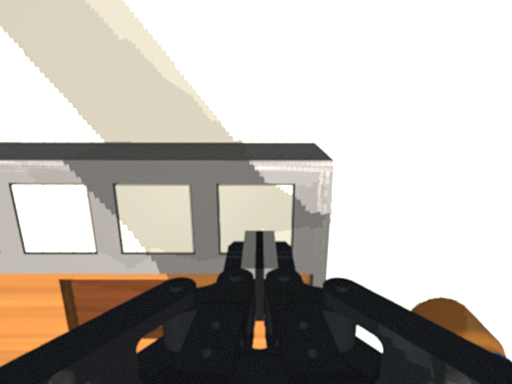

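The wrist view shows the fingers over tile 4, with its centre at about (256,218). The drawn tips look slightly shorter than the TCP says, so I'll take the contact height from the force reading. Lowering slowly.

Request:
step_arm([
  [[-2,0,2,0,0,0,0],[0,0,2,0,0,0,0],[0,0,1,0,0,0,0],[0,0,0,0,0,0,0]],
])

```text
t: 2.92
position: [0.4871, 0.2162, 0.0679]
orientation: [[0.213, 0.977, -0.0], [0.977, -0.213, -0.0], [-0.0, -0.0, -1.0]]
ft_force: [0.1, 0.8, 1.0]
gripper_width: -0.0002
```

Request:
step_arm([
  [[0,0,1,0,0,0,0],[0,0,1,0,0,0,0],[0,0,0,0,0,0,0]],
])

```text
t: 3.17
position: [0.4872, 0.2163, 0.0659]
orientation: [[0.212, 0.977, -0.0], [0.977, -0.212, -0.0], [-0.0, -0.0, -1.0]]
ft_force: [0.1, 0.3, 0.5]
gripper_width: 0.0002
```

Request:
step_arm([
  [[0,0,1,0,0,0,0],[0,0,0,0,0,0,0]],
])

```text
t: 3.33
position: [0.4872, 0.2163, 0.0649]
orientation: [[0.212, 0.977, -0.0], [0.977, -0.212, -0.0], [-0.0, -0.0, -1.0]]
ft_force: [0.1, 0.8, 0.5]
gripper_width: -0.0001
```

Request:
step_arm([
  [[0,0,1,0,0,0,0],[0,0,0,0,0,0,0]],
])

```text
t: 3.5
position: [0.4872, 0.2163, 0.0639]
orientation: [[0.212, 0.977, -0.0], [0.977, -0.212, -0.0], [-0.0, -0.0, -1.0]]
ft_force: [-0.5, 0.3, 0.2]
gripper_width: 0.0
```

Request:
step_arm([
  [[0,0,1,0,0,0,0],[0,0,0,0,0,0,0]],
])

```text
t: 3.67
position: [0.4872, 0.2163, 0.0629]
orientation: [[0.212, 0.977, -0.0], [0.977, -0.212, -0.0], [-0.0, -0.0, -1.0]]
ft_force: [-0.4, -0.7, -0.3]
gripper_width: 0.0003
```

Request:
step_arm([
  [[0,0,1,0,0,0,0],[0,0,1,0,0,0,0],[0,0,0,0,0,0,0]],
])

```text
t: 3.92
position: [0.4871, 0.2163, 0.0608]
orientation: [[0.212, 0.977, -0.0], [0.977, -0.212, -0.0], [-0.0, -0.0, -1.0]]
ft_force: [-0.7, -0.2, -0.0]
gripper_width: -0.0003
```

Run:
```python
from station import get_state,cams
import cv2
print(get_state()['position'])
im=cams.camera("scene");cv2.imwrite("pics/s2.png",cv2.convertScaleAbs(cv2.resize(im[110:180,220:310],None,fx=7,fy=7,interpolation=2),alpha=2.2))
```

```text
[0.48710932 0.21626795 0.06083637]
```

View pics/s2.png

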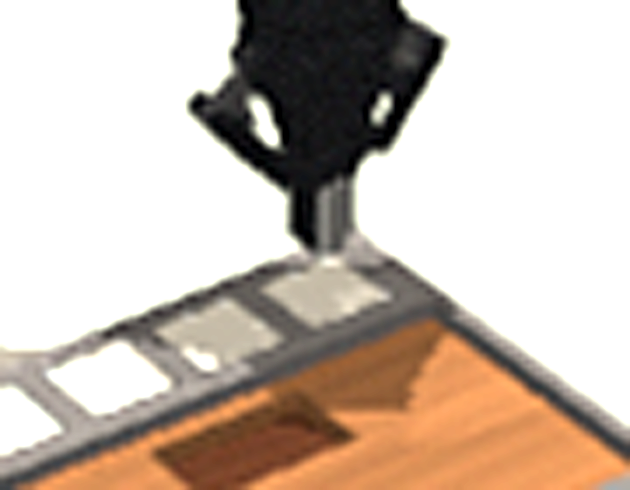

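Run:
```python
from station import get_state,cams
import cv2,numpy as np
s=get_state();p=s['position'];R=s['orientation']
def proj(n,P):
    c=cams.calibration(n);q=np.linalg.inv(c["cam_to_world"])@np.append(P,1);u=c["K"]@q[:3];return (u[:2]/u[2]).round(1)
for n in("scene","wrist"):
  for y in(-11,0,11):
    print(n,y,[proj(n,p+R@np.array([0,y,-d])/1e3).tolist() for d in(0,5,10,15,20)])
im=cams.camera("wrist");cv2.imwrite("pics/w2.png",cv2.convertScaleAbs(cv2.resize(im[150:300,160:360],None,fx=3.5,fy=3.5,interpolation=2),alpha=1.8))
```

```text
scene -11 [[263.7, 151.1], [263.7, 149.8], [263.7, 148.5], [263.7, 147.2], [263.6, 145.8]]
scene 0 [[265.7, 152.7], [265.7, 151.3], [265.7, 150.0], [265.7, 148.7], [265.7, 147.3]]
scene 11 [[267.7, 154.2], [267.7, 152.9], [267.7, 151.5], [267.7, 150.2], [267.7, 148.9]]
wrist -11 [[257.8, 204.6], [257.8, 207.7], [257.8, 211.0], [257.8, 214.4], [257.7, 218.1]]
wrist 0 [[257.9, 223.3], [257.8, 226.8], [257.8, 230.5], [257.8, 234.5], [257.7, 238.6]]
wrist 11 [[257.9, 241.3], [257.8, 245.2], [257.8, 249.4], [257.8, 253.8], [257.7, 258.4]]
```

View pics/w2.png

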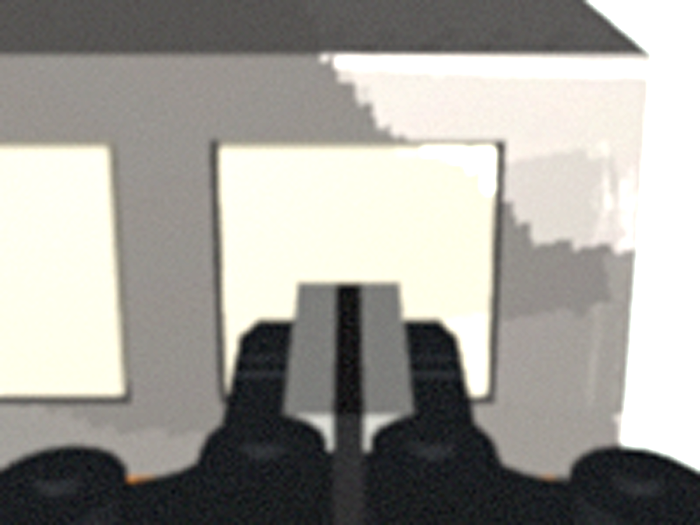

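The drawn fingers are still hovering above tile 4, and the force reading is only noise. The real tips evidently sit short of the nominal TCP. I'll keep lowering in small steps until I get contact.

Request:
step_arm([
  [[0,0,1,0,0,0,0],[0,0,1,0,0,0,0],[0,0,0,0,0,0,0]],
])

```text
t: 4.27
position: [0.4871, 0.2163, 0.0588]
orientation: [[0.212, 0.977, -0.0], [0.977, -0.212, -0.0], [-0.0, -0.0, -1.0]]
ft_force: [-0.3, -0.1, 0.1]
gripper_width: 0.0002
```

Request:
step_arm([
  [[0,0,1,0,0,0,0],[0,0,1,0,0,0,0],[0,0,0,0,0,0,0]],
])

```text
t: 4.52
position: [0.4871, 0.2163, 0.0568]
orientation: [[0.212, 0.977, -0.0], [0.977, -0.212, -0.0], [-0.0, -0.0, -1.0]]
ft_force: [-0.3, 0.2, 0.1]
gripper_width: 0.0002
```

Request:
step_arm([
  [[0,0,1,0,0,0,0],[0,0,1,0,0,0,0],[0,0,0,0,0,0,0]],
])

```text
t: 4.77
position: [0.4871, 0.2163, 0.0548]
orientation: [[0.212, 0.977, -0.0], [0.977, -0.212, -0.0], [-0.0, -0.0, -1.0]]
ft_force: [-0.1, -0.4, -1.0]
gripper_width: 0.0002
```

Run:
```python
from station import get_state,cams
import cv2
print(get_state()['position'])
im=cams.camera("scene");cv2.imwrite("pics/s3.png",cv2.convertScaleAbs(cv2.resize(im[110:180,220:310],None,fx=7,fy=7,interpolation=2),alpha=1.3))
```

```text
[0.48711347 0.21628065 0.05484665]
```

View pics/s3.png

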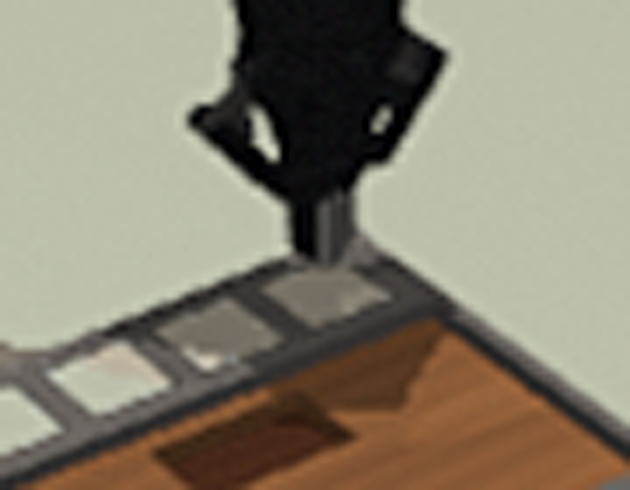

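Request:
step_arm([
  [[0,0,1,0,0,0,0],[0,0,1,0,0,0,0],[0,0,1,0,0,0,0],[0,0,0,0,0,0,0]],
])

```text
t: 5.15
position: [0.4871, 0.2163, 0.0518]
orientation: [[0.212, 0.977, -0.0], [0.977, -0.212, -0.0], [-0.0, -0.0, -1.0]]
ft_force: [-0.8, -0.5, -0.3]
gripper_width: 0.0001
```

Request:
step_arm([
  [[0,0,1,0,0,0,0],[0,0,1,0,0,0,0],[0,0,0,0,0,0,0]],
])

```text
t: 5.4
position: [0.4872, 0.2163, 0.0499]
orientation: [[0.212, 0.977, -0.0], [0.977, -0.212, -0.0], [-0.0, -0.0, -1.0]]
ft_force: [1.0, 0.4, 0.4]
gripper_width: -0.0002
```

Request:
step_arm([
  [[0,0,1,0,0,0,0],[0,0,1,0,0,0,0],[0,0,0,0,0,0,0]],
])

```text
t: 5.65
position: [0.4871, 0.2163, 0.0478]
orientation: [[0.212, 0.977, -0.0], [0.977, -0.212, -0.0], [-0.0, -0.0, -1.0]]
ft_force: [-0.2, -0.1, 0.5]
gripper_width: -0.0
```

Run:
```python
from station import get_state,cams
import cv2,numpy as np
s=get_state();print(s['position'],s['joint_torque'])
a=cams.camera("scene")[110:180,220:310];b=cams.camera("wrist")[150:290,170:350]
a=cv2.resize(a,(630,490),interpolation=2)[:, 100:500];b=cv2.resize(b,None,fx=2.2,fy=2.2,interpolation=2)
o=np.zeros((490,800,3),np.uint8);o[:,:400]=a;o[:b.shape[0],402:402+b.shape[1]]=b[:,:398]
cv2.imwrite("pics/s4.png",cv2.convertScaleAbs(o,alpha=1.4))
```

```text
[0.48712406 0.21626271 0.04783491] [ 1.65077898e-02 -3.53603947e+01  3.26403894e+00 -1.90340030e+01
  5.69780692e-03 -2.63094163e-02  3.40005310e-03]
```

View pics/s4.png

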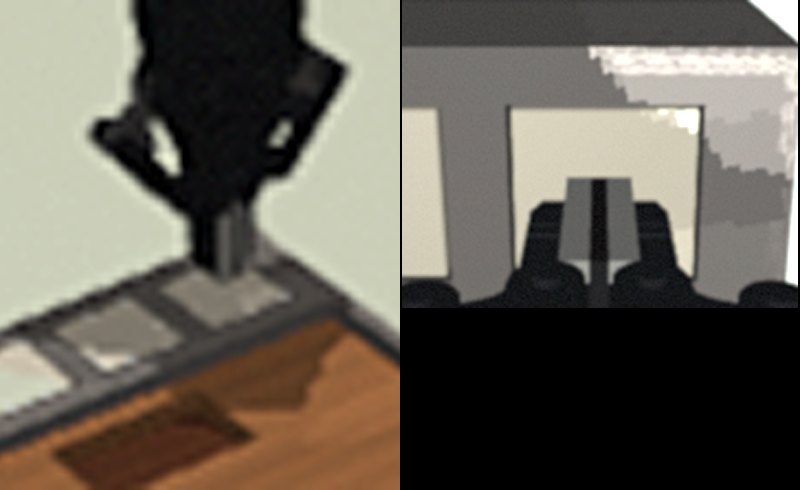

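Request:
step_arm([
  [[0,0,1,0,0,0,0],[0,0,1,0,0,0,0],[0,0,0,0,0,0,0]],
])

```text
t: 6.0
position: [0.4871, 0.2163, 0.0458]
orientation: [[0.212, 0.977, -0.0], [0.977, -0.212, -0.0], [-0.0, -0.0, -1.0]]
ft_force: [0.2, -0.2, -0.9]
gripper_width: -0.0001
```

Request:
step_arm([
  [[0,0,1,0,0,0,0],[0,0,0,0,0,0,0]],
])

```text
t: 6.17
position: [0.4871, 0.2163, 0.0449]
orientation: [[0.212, 0.977, -0.0], [0.977, -0.212, -0.0], [-0.0, -0.0, -1.0]]
ft_force: [-0.4, -0.2, -0.1]
gripper_width: 0.0002
```

Request:
step_arm([
  [[0,0,1,0,0,0,0],[0,0,0,0,0,0,0]],
])

```text
t: 6.33
position: [0.4872, 0.2163, 0.0439]
orientation: [[0.212, 0.977, -0.0], [0.977, -0.212, -0.0], [-0.0, -0.0, -1.0]]
ft_force: [-0.5, 0.8, 0.1]
gripper_width: -0.0003
```

Request:
step_arm([
  [[0,0,1,0,0,0,0],[0,0,0,0,0,0,0]],
])

```text
t: 6.5
position: [0.4872, 0.2163, 0.0429]
orientation: [[0.212, 0.977, -0.0], [0.977, -0.212, -0.0], [-0.0, -0.0, -1.0]]
ft_force: [1.2, -0.2, 0.1]
gripper_width: 0.0001
```

Request:
step_arm([
  [[0,0,1,0,0,0,0],[0,0,0,0,0,0,0]],
])

```text
t: 6.67
position: [0.4871, 0.2163, 0.0419]
orientation: [[0.212, 0.977, -0.0], [0.977, -0.212, -0.0], [-0.0, -0.0, -1.0]]
ft_force: [0.6, 0.4, -0.4]
gripper_width: -0.0
```

Request:
step_arm([
  [[0,0,1,0,0,0,0],[0,0,0,0,0,0,0]],
])

```text
t: 6.83
position: [0.4871, 0.2163, 0.0409]
orientation: [[0.212, 0.977, -0.0], [0.977, -0.212, -0.0], [-0.0, -0.0, -1.0]]
ft_force: [0.2, 0.4, -0.4]
gripper_width: 0.0003
```

Run:
```python
from station import get_state,cams
import cv2,numpy as np
s=get_state();print(s['position'],s['ft_force'])
a=cams.camera("scene")[110:180,220:310];b=cams.camera("wrist")[150:290,170:350]
a=cv2.resize(a,(630,490),interpolation=2)[:, 100:500];b=cv2.resize(b,None,fx=2.2,fy=2.2,interpolation=2)
o=np.zeros((490,800,3),np.uint8);o[:,:400]=a;o[:b.shape[0],402:402+b.shape[1]]=b[:,:398]
cv2.imwrite("pics/s5.png",cv2.convertScaleAbs(o,alpha=1.4))
```

```text
[0.48714174 0.21626977 0.04086978] [ 0.22951053  0.35036359 -0.39437512]
```

View pics/s5.png

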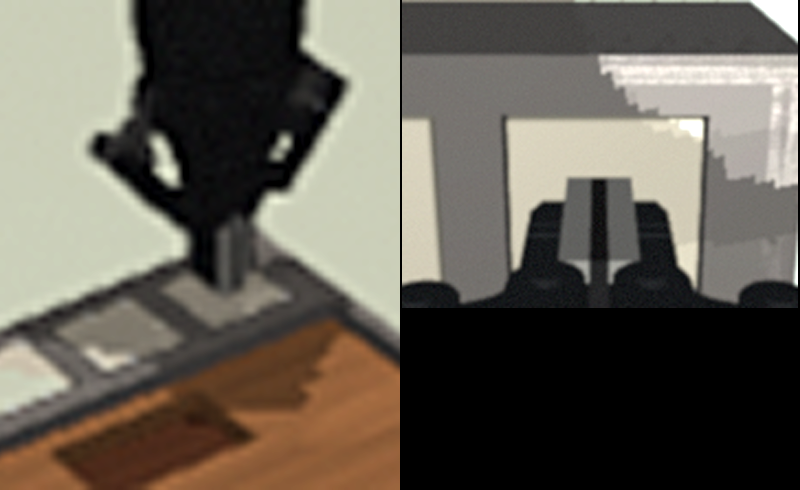

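Request:
step_arm([
  [[0,0,1,0,0,0,0],[0,0,0,0,0,0,0]],
])

```text
t: 7.1
position: [0.4872, 0.2163, 0.0399]
orientation: [[0.212, 0.977, -0.0], [0.977, -0.212, -0.0], [-0.0, -0.0, -1.0]]
ft_force: [-0.2, 0.0, 0.1]
gripper_width: 0.0
```

Request:
step_arm([
  [[0,0,1,0,0,0,0],[0,0,0,0,0,0,0]],
])

```text
t: 7.27
position: [0.4872, 0.2163, 0.0389]
orientation: [[0.212, 0.977, -0.0], [0.977, -0.212, -0.0], [-0.0, -0.0, -1.0]]
ft_force: [0.2, 0.3, -0.5]
gripper_width: 0.0003
```

Request:
step_arm([
  [[0,0,1,0,0,0,0],[0,0,0,0,0,0,0]],
])

```text
t: 7.43
position: [0.4874, 0.2164, 0.038]
orientation: [[0.212, 0.977, 0.0], [0.977, -0.212, 0.0], [0.0, 0.0, -1.0]]
ft_force: [-0.3, 0.3, -0.1]
gripper_width: 0.0001
```

Request:
step_arm([
  [[0,0,1,0,0,0,0],[0,0,0,0,0,0,0]],
])

```text
t: 7.6
position: [0.4874, 0.2165, 0.038]
orientation: [[0.212, 0.977, -0.0], [0.977, -0.212, 0.0], [0.0, -0.001, -1.0]]
ft_force: [-2.1, -1.0, 6.1]
gripper_width: -0.0001
```

Request:
step_arm([
  [[0,0,1,0,0,0,0],[0,0,0,0,0,0,0]],
])

```text
t: 7.77
position: [0.4874, 0.2164, 0.0379]
orientation: [[0.213, 0.977, -0.001], [0.977, -0.213, 0.0], [0.0, -0.001, -1.0]]
ft_force: [-4.8, -0.7, 12.1]
gripper_width: 0.0
```

Tile 4 is rigid: 12 N with no travel. Contact came at a TCP reading of 0.038, so the tips end about 28 mm behind the reported TCP. Moving to tile 3.

Request:
step_arm([
  [[0,0,-8,0,0,0,0],[-14,0,0,0,0,0,0],[-15,0,0,0,0,0,0],[-15,0,0,0,0,0,0],[-14,0,0,0,0,0,0],[0,0,3,0,0,0,0],[0,0,2,0,0,0,0],[0,0,0,0,0,0,0]],
])

```text
t: 8.43
position: [0.4745, 0.1595, 0.0384]
orientation: [[0.213, 0.977, -0.001], [0.977, -0.213, -0.0], [-0.0, -0.001, -1.0]]
ft_force: [-0.0, -0.3, -0.3]
gripper_width: -0.0001
```

Request:
step_arm([
  [[0,0,1,0,0,0,0],[0,0,1,0,0,0,0],[0,0,0,0,0,0,0]],
])

```text
t: 8.68
position: [0.4751, 0.1606, 0.038]
orientation: [[0.211, 0.977, -0.001], [0.977, -0.211, 0.0], [0.0, -0.001, -1.0]]
ft_force: [-2.7, -1.3, 7.2]
gripper_width: -0.0001
```

Tile 3 is rigid too, at 7 N with no give. Next is tile 2.

Request:
step_arm([
  [[0,0,-8,0,0,0,0],[-14,0,0,0,0,0,0],[-15,0,0,0,0,0,0],[-15,0,0,0,0,0,0],[-14,0,0,0,0,0,0],[0,0,4,0,0,0,0],[0,0,2,0,0,0,0],[0,0,0,0,0,0,0]],
])

```text
t: 9.35
position: [0.4621, 0.103, 0.0384]
orientation: [[0.213, 0.977, -0.001], [0.977, -0.213, -0.0], [-0.0, -0.001, -1.0]]
ft_force: [0.3, 1.3, -0.6]
gripper_width: -0.0002
```

Request:
step_arm([
  [[0,0,1,0,0,0,0],[0,0,1,0,0,0,0],[0,0,0,0,0,0,0]],
])

```text
t: 9.6
position: [0.4628, 0.1038, 0.037]
orientation: [[0.211, 0.977, 0.0], [0.977, -0.211, 0.0], [0.0, 0.0, -1.0]]
ft_force: [0.4, -0.0, 0.1]
gripper_width: -0.0002
```

Request:
step_arm([
  [[0,0,1,0,0,0,0],[0,0,0,0,0,0,0]],
])

```text
t: 9.77
position: [0.4629, 0.1037, 0.0361]
orientation: [[0.212, 0.977, 0.0], [0.977, -0.212, 0.0], [0.001, 0.0, -1.0]]
ft_force: [-0.2, 0.6, 0.4]
gripper_width: -0.0001
```

Request:
step_arm([
  [[0,0,1,0,0,0,0],[0,0,0,0,0,0,0]],
])

```text
t: 9.93
position: [0.4629, 0.1036, 0.0351]
orientation: [[0.212, 0.977, 0.001], [0.977, -0.212, 0.001], [0.001, 0.0, -1.0]]
ft_force: [0.1, 0.6, 1.5]
gripper_width: 0.0
```

Request:
step_arm([
  [[0,0,1,0,0,0,0],[0,0,0,0,0,0,0]],
])

```text
t: 10.1
position: [0.4629, 0.1035, 0.0341]
orientation: [[0.212, 0.977, 0.001], [0.977, -0.212, 0.0], [0.001, 0.0, -1.0]]
ft_force: [0.8, 1.6, 1.6]
gripper_width: 0.0002
```

Tile 2 gives steadily with about 1.5 to 3 N of reaction. I'll press on to the bottom at about 0.031.

Request:
step_arm([
  [[0,0,1,0,0,0,0],[0,0,1,0,0,0,0],[0,0,0,0,0,0,0]],
])

```text
t: 10.35
position: [0.4629, 0.1032, 0.032]
orientation: [[0.212, 0.977, 0.001], [0.977, -0.212, 0.0], [0.0, 0.0, -1.0]]
ft_force: [-0.2, 0.7, 1.7]
gripper_width: 0.0003
```

Request:
step_arm([
  [[0,0,1,0,0,0,0],[0,0,1,0,0,0,0],[0,0,0,0,0,0,0]],
])

```text
t: 10.6
position: [0.463, 0.1032, 0.0309]
orientation: [[0.213, 0.977, -0.0], [0.977, -0.213, 0.001], [0.001, -0.0, -1.0]]
ft_force: [-2.0, 0.7, 8.7]
gripper_width: -0.0003
```

Request:
step_arm([
  [[0,0,1,0,0,0,0],[0,0,0,0,0,0,0]],
])

```text
t: 10.77
position: [0.4631, 0.1032, 0.0308]
orientation: [[0.213, 0.977, -0.001], [0.977, -0.213, 0.001], [0.001, -0.001, -1.0]]
ft_force: [-4.7, 0.5, 16.3]
gripper_width: -0.0001
```

It bottomed out after 7 mm (0.038 to 0.0308) and the force rose to 16 N, so the catch is fully in. Raising and moving over the recess.

Request:
step_arm([
  [[0,0,-10,0,0,0,0],[0,0,-12,0,0,0,0],[0,0,0,0,0,0,0],[10,23,0,0,0,0,0],[10,23,0,0,0,0,0],[9,21,0,0,0,0,0],[0,0,0,0,0,0,0],[0,0,0,0,0,0,0]],
])

```text
t: 11.43
position: [0.5349, 0.1166, 0.0503]
orientation: [[0.213, 0.977, -0.0], [0.977, -0.213, -0.001], [-0.001, 0.0, -1.0]]
ft_force: [0.8, 0.4, -0.4]
gripper_width: 0.0001
```

Run:
```python
from station import get_state,cams
import cv2,numpy as np
s=get_state();print(s['position'],s['ft_force'])
a=cams.camera("scene")[110:210,190:300];b=cams.camera("wrist")
a=cv2.resize(a,None,fx=3.8,fy=3.8,interpolation=2);b=cv2.resize(b[60:384,100:420],(380,385))
cv2.imwrite("pics/s6.png",cv2.convertScaleAbs(np.hstack([a[:380],b[:380]]),alpha=1.4))
```

```text
[0.5349048  0.11658964 0.05034117] [ 0.79868339  0.40705824 -0.40025911]
```

View pics/s6.png

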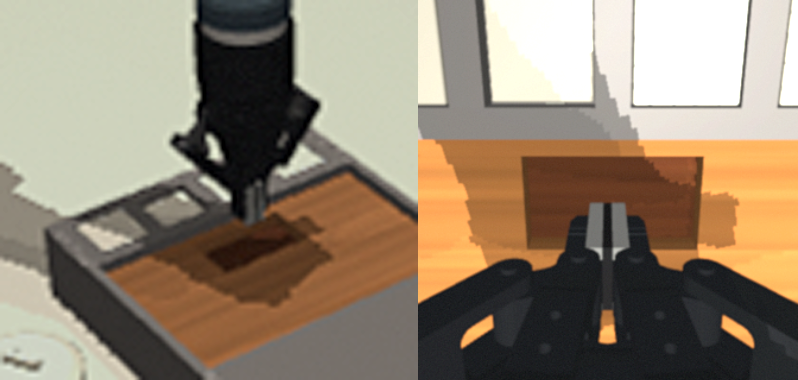

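The wrist view shows tile 2 sunk, with dark edges round it, and the fingers centred on the recess. Lowering into it.

Request:
step_arm([
  [[0,0,7,0,0,0,0],[0,0,7,0,0,0,0],[0,0,6,0,0,0,0],[0,0,4,0,0,0,0],[0,0,3,0,0,0,0],[0,0,2,0,0,0,0],[0,0,0,0,0,0,0]],
])

```text
t: 12.12
position: [0.5338, 0.117, 0.0215]
orientation: [[0.212, 0.977, -0.001], [0.977, -0.212, -0.0], [-0.001, -0.001, -1.0]]
ft_force: [-0.6, -1.0, -0.9]
gripper_width: -0.0001
```

Request:
step_arm([
  [[0,3,0,0,0,0,0],[0,3,0,0,0,0,0],[0,3,0,0,0,0,0],[0,3,0,0,0,0,0],[0,3,0,0,0,0,0],[0,3,0,0,0,0,0],[0,0,0,0,0,0,0]],
])

```text
t: 12.7
position: [0.5524, 0.1133, 0.0221]
orientation: [[0.213, 0.977, 0.0], [0.977, -0.213, 0.0], [0.0, 0.0, -1.0]]
ft_force: [0.0, 0.8, 0.7]
gripper_width: -0.0005
```

Request:
step_arm([
  [[0,4,0,0,0,0,0],[0,5,0,0,0,0,0],[0,5,0,0,0,0,0],[0,5,0,0,0,0,0],[0,5,0,0,0,0,0],[0,5,0,0,0,0,0],[0,3,0,0,0,0,0],[0,0,0,0,0,0,0]],
])

```text
t: 13.37
position: [0.5846, 0.106, 0.0222]
orientation: [[0.213, 0.977, 0.002], [0.977, -0.213, -0.0], [0.0, 0.002, -1.0]]
ft_force: [-0.2, -0.1, -0.5]
gripper_width: -0.0002
```

Run:
```python
from station import get_state,cams
import cv2,numpy as np
s=get_state();print(s['position'],s['ft_force'])
a=cams.camera("scene")[110:210,190:300];b=cams.camera("wrist")
a=cv2.resize(a,None,fx=3.8,fy=3.8,interpolation=2);b=cv2.resize(b[60:384,100:420],(380,385))
cv2.imwrite("pics/s7.png",cv2.convertScaleAbs(np.hstack([a[:380],b[:380]]),alpha=1.4))
```

```text
[0.58457704 0.10601822 0.02216425] [-0.23555039 -0.12255921 -0.5488512 ]
```

View pics/s7.png

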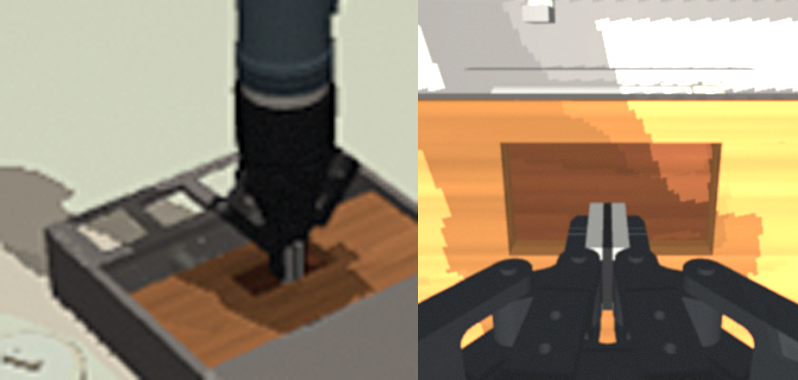

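The cover is sliding open, about 40 mm so far. Continuing to the stop.

Request:
step_arm([
  [[0,4,0,0,0,0,0],[0,5,0,0,0,0,0],[0,5,0,0,0,0,0],[0,5,0,0,0,0,0],[0,5,0,0,0,0,0],[0,5,0,0,0,0,0],[0,5,0,0,0,0,0],[0,4,0,0,0,0,0],[0,3,0,0,0,0,0],[0,2,0,0,0,0,0],[0,0,0,0,0,0,0]],
])

```text
t: 14.38
position: [0.6261, 0.0971, 0.0221]
orientation: [[0.213, 0.977, 0.001], [0.977, -0.213, -0.0], [0.0, 0.001, -1.0]]
ft_force: [0.2, 0.4, 0.5]
gripper_width: -0.0001
```

Request:
step_arm([
  [[0,1,0,0,0,0,0],[0,1,0,0,0,0,0],[0,1,0,0,0,0,0],[0,0,0,0,0,0,0]],
])

```text
t: 14.72
position: [0.6281, 0.0967, 0.022]
orientation: [[0.212, 0.977, 0.0], [0.977, -0.212, 0.0], [0.0, 0.0, -1.0]]
ft_force: [-1.1, -0.0, 0.6]
gripper_width: -0.0
```

Request:
step_arm([
  [[0,1,0,0,0,0,0],[0,1,0,0,0,0,0],[0,1,0,0,0,0,0],[0,0,0,0,0,0,0]],
])

```text
t: 15.05
position: [0.6312, 0.0961, 0.022]
orientation: [[0.212, 0.977, 0.0], [0.977, -0.212, 0.0], [0.0, 0.0, -1.0]]
ft_force: [-1.5, 0.6, 0.3]
gripper_width: -0.0003
```

Request:
step_arm([
  [[0,1,0,0,0,0,0],[0,1,0,0,0,0,0],[0,1,0,0,0,0,0],[0,0,0,0,0,0,0]],
])

```text
t: 15.38
position: [0.6342, 0.0954, 0.022]
orientation: [[0.212, 0.977, 0.0], [0.977, -0.212, -0.0], [0.0, 0.0, -1.0]]
ft_force: [-1.5, 0.5, -0.1]
gripper_width: -0.0001
```

Request:
step_arm([
  [[0,1,0,0,0,0,0],[0,1,0,0,0,0,0],[0,1,0,0,0,0,0],[0,0,0,0,0,0,0]],
])

```text
t: 15.72
position: [0.6348, 0.0953, 0.0219]
orientation: [[0.212, 0.977, -0.005], [0.977, -0.212, 0.001], [-0.0, -0.005, -1.0]]
ft_force: [-6.9, 1.1, 4.4]
gripper_width: -0.0001
```

Request:
step_arm([
  [[0,1,0,0,0,0,0],[0,1,0,0,0,0,0],[0,0,0,0,0,0,0]],
])

```text
t: 15.97
position: [0.6348, 0.0954, 0.0216]
orientation: [[0.212, 0.977, -0.009], [0.977, -0.212, 0.001], [-0.001, -0.009, -1.0]]
ft_force: [-9.3, 1.1, 6.2]
gripper_width: 0.0001
```

Request:
step_arm([
  [[0,-6,0,0,0,0,0],[0,-6,0,0,0,0,0],[0,0,0,0,0,0,0],[0,0,-12,0,0,0,0],[0,0,-20,0,0,0,0],[0,0,-30,0,0,0,0],[0,0,-30,0,0,0,0],[0,0,-30,0,0,0,0],[20,-20,-10,0,0,0,0],[25,-25,0,0,0,0,0],[25,-25,0,0,0,0,0],[25,-25,0,0,0,0,0],[25,-25,0,0,0,0,0],[25,-20,0,0,0,0,0],[25,-20,0,0,0,0,0],[25,-20,0,0,0,0,0],[20,-20,0,0,0,0,0],[0,0,0,0,0,0,0]],
])

```text
t: 17.47
position: [0.473, 0.3584, 0.1553]
orientation: [[0.201, 0.98, -0.001], [0.98, -0.201, 0.006], [0.006, -0.002, -1.0]]
ft_force: [-0.7, 0.4, 0.2]
gripper_width: -0.0003
```

Run:
```python
from station import get_state,cams
from h import *
s=get_state();print(s['t'],s['position'],s['ft_force'])
im=cams.camera("top");cv2.imwrite("pics/top_f.png",im)
cv2.imwrite("pics/topf.png",cv2.convertScaleAbs(cv2.resize(im[90:285,80:390],None,fx=2.5,fy=2.5,interpolation=2),alpha=1.5))
im=cams.camera("scene");cv2.imwrite("pics/scene_f.png",im)
```

```text
17.4667 [0.472951   0.35840006 0.1553064 ] [-0.68224907  0.3567402   0.16189487]
```

View pics/topf.png

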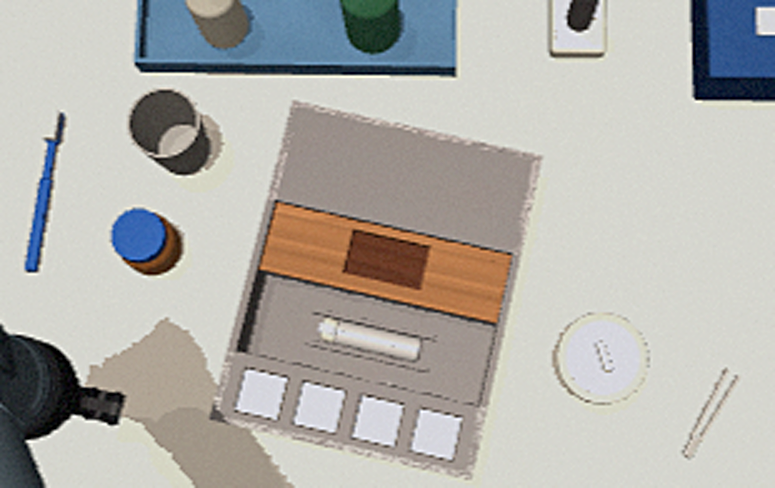

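View pics/scene_f.png

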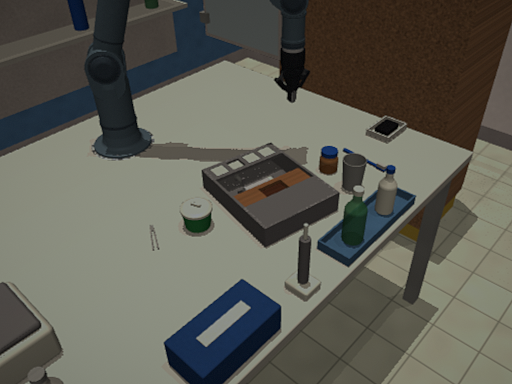

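Run:
```python
from station import cams,order
from h import *
c=cams.calibration("top")
q=np.mean([(352,229),(431,247),(422,291),(344,271)],0)/2.5+[80,90]
p=ray(c,q,.056);print(p,np.dot(p[:2]-[.5346,.1170],[.9772,-.2125]))
a=cv2.imread("pics/top0.png");b=cv2.imread("pics/top_f.png")
d=cv2.absdiff(a,b).max(2)
for n,(x,y,w,h) in dict(cup=(298,210,45,45),tw=(350,235,28,40),jar=(122,172,33,30),tum=(130,125,35,35),brush=(88,132,22,70)).items(): print(n,(d[y:y+h,x:x+w]>40).sum())
order.finish_job()
```

```text
[0.6220671  0.09711165 0.056     ] 0.08969912026812861
cup 0
tw 0
jar 0
tum 0
brush 0
the job is handed in; nothing more can be done
```

The catch was tile 2. It is pressed fully in and the cover is open to its stop. I handed the job in at about 17.6 s of the 42 s allowed.

- **Finding the catch:** Tile 4 held rigid at 12 N and tile 3 at 7 N. Tile 2 gave steadily for 7 mm and then bottomed out at 16 N. I did not test tile 1.
- **Opening the cover:** I pushed it by the recess wall until the force rose to about 9 N with no further movement. The final top picture puts its travel at 89.7 mm of the 90 mm stop.
- **Everything else:** The tube is visible in its cradle. A before-and-after comparison showed no change at the cup, tweezers, jar, tumbler or brush. The arm was clear of everything when I handed in.

**Readings that disagreed:**
- **Fingertip position:** With the jaws shut, the fingertips ended about 28 mm behind the reported TCP. They met the 66 mm panel at a TCP height of 38 mm, so I worked from contact force instead of the nominal height.
- **Press force:** The force read while pressing the catch was about 1.5 N, less than the stated 3 to 4 N.

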